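# Spring the cleaning roller into its cradle

### The arm

A 7-joint arm with a two-finger parallel gripper is mounted at the origin on a cart in front of the work surface, level with it; the furniture and walls round the work are solid. World frame = base frame: x ahead of the robot, y to its left, z up, the work surface at z = 0. Lengths are in m, angles in degrees, forces in N, time in s.
With the tool pointing down it reaches from about 0.4 to 0.85 m from the base axis. Payload 10.4 kg.
Tool frame: the origin (TCP) lies on the mounting face of the last link; the fingertips stand 173 mm ahead of it and the grasp point (between the pads) lies 155 mm ahead of it (r.finger_overhang is the distance from the TCP to the fingertips, in m); z points along the fingers, y is the line along which they close (so a half turn about z gives the same grasp; the last joint's range is limited). The gripper opens to 85 mm and grips with 20 to 120 N. Pads are 22 mm wide; open, the fingers measure 114 mm over their backs; the gripper's body (76 mm by 85 mm) begins 54 mm behind the grasp point. The pads swing forward as they close: fully open they stand 13 mm farther back than shut.
Start: joints at [63.392, 19.034, -3.707, 83.658, 1.238, 77.344, -5.071], TCP at [0.267, -0.565, 0.405] pointing down, gripper open.
Joint ranges: [-148.97, 148.97], [-28.65, 121.19], [-84.17, 76.75], [9.2, 138.47], [-72.65, 252.65], [3.7, 117.97], [-149.18, 149.18]. Speed limits (degrees/s): [127.2, 127.2, 159.86, 159.86, 180, 180, 180].

### API

Orientations are given as [roll, pitch, yaw] about the fixed x, y, z axes, in that order (R = Rz(yaw) Ry(pitch) Rx(roll)).
In Python, from bench import r gives the robot as it stands.
- The arm moves only by the tool move_arm, never from a script. Its argument "series" is a list that holds one entry, the list of rows, each a list of 5 numbers: the opening, from 0 (shut) to 1 (fully open), then the shift along the world's x, y, z in mm, then the turn about the world's z in degrees. A call has 1 to 12 rows; each row shifts and turns the commanded pose from where the row before left it; what a row does not reach is not made up. A row lasts 1/10 s, in which the tool goes at most 50 mm and 8.59 degrees, less where a joint would pass 70% of its speed; a pose out of reach is approached as far as the arm can. A call with a gripper value outside its range is refused whole. The fingers move at their own pace and stop on an object; the grip force is fixed at half the most. Time passes only in rows, so rows that do not move let the fingers close. It gives the time, the measured TCP pose, the force, the opening and the grip force at its end, in the units of the state.
- r.observe(): the state, without advancing time (a new reading comes with each control period).
- r.snapshot(name): name is "scene" or "top"; returns (picture, depth): 480x640x3 uint8, red, green, blue; 480x640 float32, m along the optical axis (not along the pixel's ray), 0 where there is no reading.
- r.camera_model(name): a dict with "vertical_fov" (degrees; the focal length in pixels is half the picture's height over the tangent of half this angle, whatever the lens; pixels are square), "cx", "cy" (the principal point, pixels), "R" (3x3) and "t" (3): a world point X has camera coordinates R X + t. Camera axes: x right, y down, z forward; pixel columns grow to the right and rows downward; lengths in m; the calibration is good to about 2 mm. A picture is of the moment at which its call begins. camera_model takes no time and is no camera call.
- r.sign_off(): hands the job in; it is judged then, once.
The state is a dict: "time_s": time; "qpos": joint angles; "qvel": joint speeds; "effort": joint torques, N m; "eef_pos": TCP position; "ee_rot": TCP orientation; "wrist_force": force on the tool from outside, world axes, zero at the start; "ft_torque": the same for the moment, N m; "gripper_width": finger opening in m; "gripper_force": force on a finger pad.
Only numpy, scipy, OpenCV 4.12 (cv2) and the standard library are available. Lean on these libraries where they do the work, as an engineer would, in place of code of your own. Each camera call takes 0.05 s, during which the arm holds its last target. There are 200 camera calls.

### The job

Take the cleaning roller from its notched rest and fit it into the bench cradle: push its sprung plunger in, so that the roller goes in between the two cheeks, and let it spring out so that the thin plunger sits fully in the small cup of the tall cheek and the thick nose fully in the large cup of the short cheek. Work gently, as the plastic cups crack if they are forced with more than 20 N, let go at the end, and leave the jar, the vial and the tape roll where they stand.

Things in the scene. Friction and masses are not known exactly. Their poses are not given: they have to be found in the camera images.
- roller: Cleaning roller, 0.2 kg, lying level in the rest, axis 46 mm above the worktop. Black rubber sleeve (grip here, across it) 32 mm diameter, 64 mm long. Origin on the axis at the middle of the sleeve; its y is the roller's axis, towards the plunger (x and z turn as it rolls). Steel journals of 20 mm diameter beside the sleeve, y = -50 to -32 and 32 to 49 mm. 160 mm from tip to tip when free.
- plunger_tip (a point): Round end point of the sprung steel plunger, 8 mm diameter, on the roller's axis, 83 mm from the roller's origin when free. It can be pushed in by 27 mm. The spring pushes with 1.5 N when free and 0.3 N more per mm (8 N at 22 mm, where the whole roller is 138 mm long), and is damped (1 N more at 20 mm/s).
- nose_tip (a point): Round end point of the fixed steel nose, 12 mm diameter, 27 mm long, on the roller's axis, 77 mm from the roller's origin at the other end.
- rest: Fixed dark steel rest, foot 50 x 100 mm, with two notched posts 7 mm thick, 41 mm either side of its origin along its y, which carry the roller by its journals. Origin on the worktop under its centre. The roller's and the rest's y axes point the same way at the start.
- cradle: Fixed bench cradle. Aluminium foot 76 x 216 mm; between the cheeks nothing is higher than 45 mm below the cup axis. Origin on the worktop under its centre; y runs from the short to the tall cheek, x across, z up. Two grey plastic cheeks, 44 mm wide, face each other 140 mm apart. Both have a round blind cup at x = 0, on one level axis along y; its height is set by hand to 68 to 92 mm and is not reported.
- tall_cheek (a point): Point on the worktop below the inner face of the tall cheek (cradle y = 70 mm), midway. Its face is flat and ends 56 mm above the cup axis. Small cup: 11 mm diameter, 9 mm deep. The pushed-in plunger can slide down this face until it drops into the cup, felt as the axial force falling by about 2.7 N. Fitted, the plunger tip is at cradle y = 79 mm, pushed in 4 mm. Cups crack above 20 N.
- short_cheek (a point): Point on the worktop below the inner face of the short cheek (cradle y = -70 mm), midway. It ends 14 mm above the cup axis. Large cup: 15 mm diameter, 7 mm deep, same height as the small one. Fitted, the nose tip is at cradle y = -77 mm. Cups crack above 20 N.
- paste_jar: Bystander: white jar with blue lid, 61 mm diameter, 48 mm high, origin under its centre.
- vial: Bystander: white vial with ribbed white cap, 22 mm diameter, 52 mm high, origin under its centre.
- tape_roll: Bystander: small roll of tan tape lying flat, 69 mm diameter, 19 mm high, origin under its centre.

How it is judged:
By the outcome, as a careful person would: the job done as asked, in the order asked, and still so for the second after the job is handed in, with the robot touching nothing.
It also fails if it takes over 64 s, if anything falls off the work surface, if the arm or the gripper's body presses on something with over 40 N, if the wrist force passes 120 N, or if a joint passes its speed limit or range.

## Working session

There is one attempt and no reset: what is moved stays moved. The work goes in short steps, Python scripts to look and compute and a tool call to move; the robot and the scene stay as the last step left them, time stands still between calls to the robot, and variables do not carry over. Pictures are saved under pics/ and viewed, at most 10 in all, crops included, and the job is handed in when it is done.

Besides the shell and the picture viewer there is one more tool, called after "Emit:" in YAML: its name, and indented under it one key for each argument. move_arm: Moves the arm, as the interface text tells. Its arguments: {"type":"object","properties":{"series":{"type":"array"}},"required":["series"]}

```bash
mkdir -p pics; cat > h.py <<'E'
import numpy as np, cv2
from bench import r
def cam(n):
    m=r.camera_model(n); f=240/np.tan(np.radians(m["vertical_fov"])/2)
    return f,m["cx"],m["cy"],np.array(m["R"]),np.array(m["t"])
def cloud(n,d):
    f,cx,cy,R,t=cam(n); v,u=np.mgrid[0:480,0:640]
    P=np.stack([(u-cx)/f*d,(v-cy)/f*d,d],-1)
    return (P-t)@R
E
python3 - <<'E'
from h import *
print(r.observe())
for n in("scene","top"):
    p,d=r.snapshot(n); cv2.imwrite(f"pics/{n}0.png",p[:,:,::-1]); np.savez(f"{n}0.npz",p=p,d=d); 
    f,cx,cy,R,t=cam(n); print(n,f,cx,cy,R.round(3).tolist(),(-R.T@t).round(3))
E
```

```text
{'time_s': 0.0, 'qpos': array([63.39362576, 19.07335271, -3.70638338, 83.70508481,  1.24013516,
       77.34465314, -5.07186457]), 'qvel': array([ 0.05311894,  0.03026253, -0.00294341, -0.00766266, -0.00253975,
        0.03424277,  0.02918086]), 'effort': array([-4.15005652e-04, -6.25446939e+01,  4.88982489e-02, -3.91597831e+01,
        1.61438843e-02,  9.91346547e-03, -3.65666972e-05]), 'eef_pos': array([ 0.26715165, -0.56488818,  0.4039084 ]), 'ee_rot': array([-1.79917074e+02,  6.55176989e-03,  2.53114362e+01]), 'wrist_force': array([ 0.7206298 , -1.02941216, -0.4313989 ]), 'ft_torque': array([ 0.02071955, -0.01516741, -0.04186304]), 'gripper_force': 0.0, 'gripper_width': 0.08504571947700847}
scene 505.2291547656357 322.8647597964438 229.4895057074023 [[-0.443, -0.896, 0.011], [-0.419, 0.196, -0.886], [0.793, -0.397, -0.463]] [-0.103  0.357  0.467]
top 455.87563952946147 316.072649547284 244.22360655458925 [[-0.018, -0.999, 0.027], [-0.997, 0.016, -0.074], [0.074, -0.029, -0.997]] [0.475 0.028 1.022]
```

View pics/scene0.png

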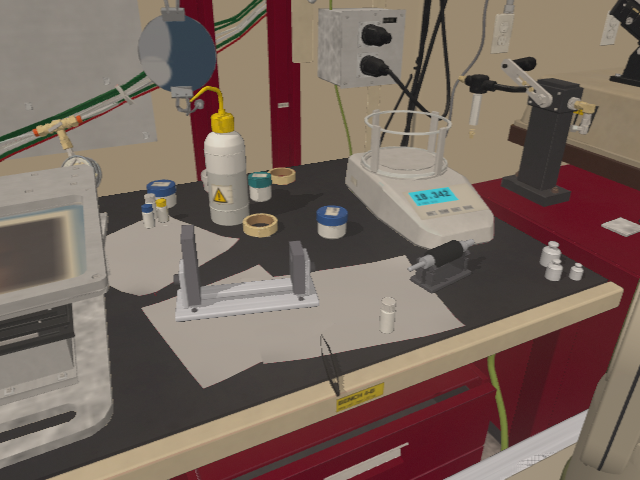

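View pics/top0.png

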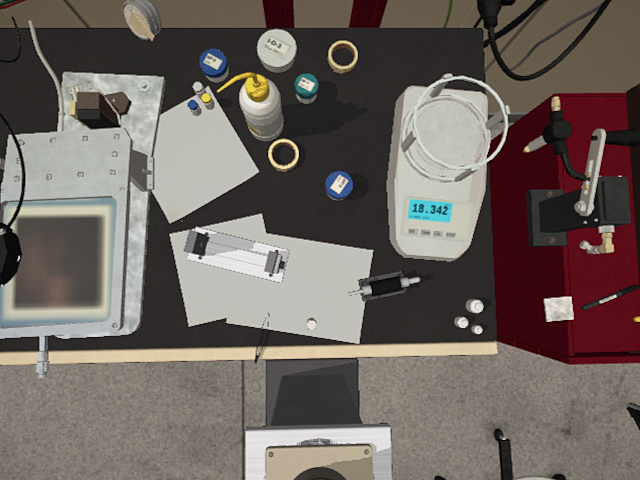

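The top view shows the roller in its rest at about (388,285), and the cradle at about (238,254) with its tall cheek on the left near (195,242) and its short cheek near (277,262). Next I'll measure both and look closer.

```bash
python3 - <<'E'
from h import *
a=np.load("top0.npz");b=np.load("scene0.npz")
c1=cv2.resize(a["p"][255:315,335:445],None,fx=6,fy=6,interpolation=cv2.INTER_CUBIC)[:300,:400*1]
A=cv2.resize(a["p"][260:310,340:440],(400,200),interpolation=cv2.INTER_CUBIC)
B=cv2.resize(b["p"][230:295,400:480],(400,325),interpolation=cv2.INTER_CUBIC)[:300]
C=cv2.resize(a["p"][220:290,180:300],(400,233),interpolation=cv2.INTER_CUBIC)
D=cv2.resize(b["p"][220:325,170:325],(400,271),interpolation=cv2.INTER_CUBIC)
out=np.zeros((600,800,3),np.uint8)
for im,(y,x) in((A,(0,0)),(B,(300,0)),(C,(0,400)),(D,(300,400))): out[y:y+im.shape[0],x:x+im.shape[1]]=im
cv2.imwrite("pics/crops.png",out[:,:,::-1])
for n,s in(("top",a),("scene",b)):
    P=cloud(n,s["d"]);X,Y,Z=P[...,0],P[...,1],P[...,2];ok=s["d"]>0
    print(n)
    u=np.arange(640)
    wb=(ok&(abs(Z)<.01)&(X>.3)&(X<.6)&(abs(Y)<.3)); print("table z",np.median(Z[wb]))
    # roller
    sel=ok&(Z>.052)&(Z<.075)&(X>.28)&(X<.5)&(Y<-.05)&(Y>-.25)
    q=P[sel]; 
    if len(q)>5:
        m=q[:,:2].mean(0);w,v=np.linalg.eigh(np.cov(q[:,:2].T));s_=(q[:,:2]-m)@v[:,1]
        print("roller",len(q),m,np.degrees(np.arctan2(v[1,1],v[0,1])),s_.min(),s_.max(),np.percentile(q[:,2],[5,50,95]))
    sel=ok&(Z>.06)&(Z<.2)&(X>.3)&(X<.6)&(Y>.05)&(Y<.36)
    q=P[sel];nn,l,st,ce=cv2.connectedComponentsWithStats(sel.astype(np.uint8))
    for i in range(1,nn):
        if st[i,4]>20:
            k=P[l==i];top=k[k[:,2]>np.percentile(k[:,2],98)-.006]
            rc=cv2.minAreaRect(top[:,:2].astype(np.float32)*1000)
            print("cheek",st[i],ce[i].round(),k.mean(0).round(4),"topz",np.percentile(k[:,2],[90,98]).round(4),top.mean(0).round(4),rc)
E
```

```text
top
table z 0.0008196666785426484
roller 556 [ 0.45606596 -0.14797667] 100.11018284477211 -0.07067160775126205 0.06873965307779169 [0.05251733 0.0586835  0.06364616]
cheek [121 214   9  97 510] [124. 256.] [0.5229 0.3569 0.1752] topz [0.1813 0.1829] [0.5325 0.3573 0.1799] ((511.6044006347656, 358.48712158203125), (7.539003849029541, 175.6175994873047), 88.11189270019531)
cheek [184 230  22  26 384] [195. 243.] [0.5496 0.2431 0.1141] topz [0.1324 0.1336] [0.5503 0.2467 0.1311] ((550.7171020507812, 247.01641845703125), (18.043228149414062, 43.54445266723633), 75.86457061767578)
cheek [264 251  21  23 292] [273. 262.] [0.5089 0.0901 0.0832] topz [0.0908 0.092 ] [0.5102 0.0952 0.0892] ((510.2869567871094, 95.23792266845703), (16.802698135375977, 43.54377746582031), 75.1371841430664)
scene
table z -0.0005911926829382793
roller 467 [ 0.45122018 -0.1429715 ] 98.91194375472591 -0.07178541080938534 0.04557232647507572 [0.05245927 0.0571837  0.0609893 ]
cheek [ 91 201  17  80 314] [ 99. 230.] [0.5133 0.3573 0.177 ] topz [0.1793 0.1796] [0.5195 0.3575 0.1784] ((500.11029052734375, 359.41668701171875), (7.265639305114746, 198.40145874023438), 87.96388244628906)
cheek [178 225  20  58 918] [188. 255.] [0.5383 0.2506 0.0991] topz [0.1296 0.1305] [0.5472 0.2473 0.1291] ((550.8114013671875, 246.3532257080078), (16.868501663208008, 45.99522018432617), 75.08435821533203)
cheek [289 241  21  31 497] [298. 256.] [0.5013 0.0957 0.0776] topz [0.0879 0.0886] [0.5079 0.0962 0.087 ] ((510.50213623046875, 94.95994567871094), (17.156858444213867, 47.120201110839844), 75.1756591796875)
```

View pics/crops.png

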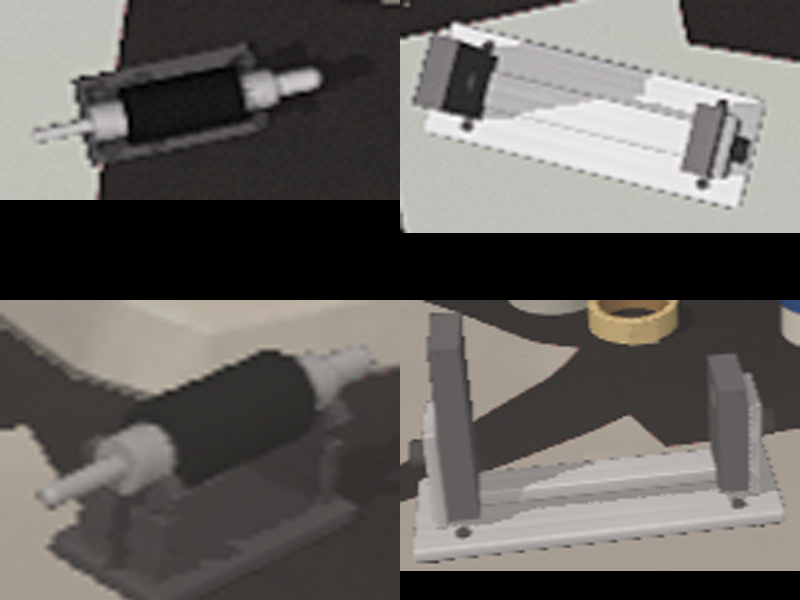

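The plunger points left (+y), the same way as the tall cheek. The cheek tops put the cup axis near z≈0.075. Now the roller's pose from its tip pixels.

```bash
cat >> h.py <<'E'
def px2w(n,u,v,z):
    f,cx,cy,R,t=cam(n); d=R.T@np.array([(u-cx)/f,(v-cy)/f,1.]); c=-R.T@t
    return c+d*(z-c[2])/d[2]
def w2px(n,X):
    f,cx,cy,R,t=cam(n); p=R@np.array(X)+t; return np.array([f*p[0]/p[2]+cx,f*p[1]/p[2]+cy])
E
python3 - <<'E'
from h import *
for n,(a,b) in dict(top=((348.3,293.8),(420.5,278.7)),scene=((408.7,268.8),(473.5,240.5))).items():
    A=px2w(n,*a,.046);B=px2w(n,*b,.046);u=(A-B)/np.linalg.norm(A-B)
    print(n,A,B,"len",np.linalg.norm(A-B),"ang",np.degrees(np.arctan2(u[1],u[0])),"origin",B+u*.077)
s=np.load("top0.npz");P=cloud("top",s["d"]);X,Y,Z=P[...,0],P[...,1],P[...,2]
g=s["p"].max(-1)
k=(s["d"]>0)&(Z>.053)&(Z<.07)&(X>.4)&(X<.5)&(Y<-.1)&(Y>-.2)&(g<60)
q=P[k];print("sleeve",len(q),(q.max(0)+q.min(0))/2,cv2.minAreaRect(q[:,:2].astype(np.float32)*1000))
m=(s["d"]>0)&(X>.36)&(X<.6)&(Y>-.3)&(Y<-.05)&(Z>.07);q=P[m]
print("balance near edge", q[:,0].min(), np.percentile(q[:,2],[50,90]))
E
```

```text
top [ 0.44043613 -0.06651842  0.046     ] [ 0.4697785  -0.22274744  0.046     ] len 0.15896062940856256 ang 100.63716637950857 origin [ 0.45556516 -0.14707062  0.046     ]
scene [ 0.4410062  -0.06725751  0.046     ] [ 0.4696835  -0.22320624  0.046     ] len 0.15856353068165574 ang 100.41967502713985 origin [ 0.45575752 -0.14747601  0.046     ]
sleeve 391 [ 0.45571063 -0.14542607  0.05987177] ((455.2920837402344, -145.45155334472656), (28.610116958618164, 62.95855712890625), 10.170455932617188)
balance near edge 0.5953557520964495 [0.07028888 0.07115231]
```

Emit:
move_arm:
  series:
    - [[0.65,15.7,34.8,-8,6.3],[0.65,15.7,34.8,-8,6.3],[0.65,15.7,34.8,-8,6.3],[0.65,15.7,34.8,-8,6.3],[0.65,15.7,34.8,-8,6.3],[0.65,15.7,34.8,-8,6.3],[0.65,15.7,34.8,-8,6.3],[0.65,15.7,34.8,-8,6.3],[0.65,15.7,34.8,-8,6.3],[0.65,15.7,34.8,-8,6.3],[0.65,15.7,34.8,-8,6.3],[0.65,15.7,34.8,-8,6]]

```text
time_s: 1.3
eef_pos: [0.4559, -0.1459, 0.3083]
ee_rot: [-180.0, 0.0, 100.9]
wrist_force: [0.4, -0.8, 0.4]
gripper_width: 0.0557
gripper_force: 0.0
```

Emit:
move_arm:
  series:
    - [[0.65,0,0,0,0],[0.65,0,0,0,0],[0.65,0,0,0,0]]

```text
time_s: 1.6
eef_pos: [0.4553, -0.1484, 0.3087]
ee_rot: [-180.0, 0.0, 100.5]
wrist_force: [-0.2, -0.2, 0.1]
gripper_width: 0.0557
gripper_force: 0.0
```

Emit:
move_arm:
  series:
    - [[0.65,0.3,1.2,-25,0],[0.65,0,0,-25,0],[0.65,0,0,-25,0],[0.65,0,0,-18,0],[0.65,0,0,-10,0],[0.65,0,0,-5,0],[0.65,0,0,0,0],[0.65,0,0,0,0]]

```text
time_s: 2.4
eef_pos: [0.4563, -0.1465, 0.2015]
ee_rot: [179.9, 0.0, 100.6]
wrist_force: [-0.0, 0.2, 0.7]
gripper_width: 0.0557
gripper_force: 0.0
```

Emit:
move_arm:
  series:
    - [[0.3,0,0,0,0],[0.2,0,0,0,0],[0.2,0,0,0,0],[0.2,0,0,0,0],[0.2,0,0,0,0],[0.2,0,0,0,0]]

```text
time_s: 3.0
eef_pos: [0.4568, -0.1462, 0.2017]
ee_rot: [179.9, 0.1, 100.6]
wrist_force: [2.2, 0.9, 7.7]
gripper_width: 0.0306
gripper_force: 59.0
```

Emit:
move_arm:
  series:
    - [[0.2,0,0,5,0],[0.2,0,0,10,0],[0.2,0,0,20,0],[0.2,0,0,25,0],[0.2,0,0,25,0],[0.2,0,0,20,0],[0.2,0,0,5,0],[0.2,0,0,0,0]]

```text
time_s: 3.8
eef_pos: [0.4558, -0.1462, 0.3112]
ee_rot: [180.0, 0.0, 100.6]
wrist_force: [-1.2, -0.2, -2.8]
gripper_width: 0.0305
gripper_force: 59.5
```

Emit:
move_arm:
  series:
    - [[0.2,2,10,0,-0.9],[0.2,6,25,0,-2.5],[0.2,8,35,0,-3],[0.2,9,38,0,-3.2],[0.2,9,38,0,-3.2],[0.2,9,38,0,-3.2],[0.2,9,38,0,-3.2],[0.2,8,36,0,-3.2],[0.2,6,25,0,-2],[0.2,2,10,0,-1],[0.2,0,0,0,0],[0.2,0,0,0,0]]

```text
time_s: 5.0
eef_pos: [0.5236, 0.1461, 0.3095]
ee_rot: [-179.9, 0.1, 75.2]
wrist_force: [-0.5, -0.6, -3.1]
gripper_width: 0.0303
gripper_force: 59.5
```

```bash
python3 - <<'E'
from h import *
o=r.observe();print(o["eef_pos"],o["ee_rot"],o["wrist_force"],o["time_s"])
out=[]
for n in("top","scene"):
    p,d=r.snapshot(n);np.savez(n+"1.npz",p=p,d=d)
    c=(180,200,300,300) if n=="top" else (165,190,345,325)
    out.append(cv2.resize(p[c[1]:c[3],c[0]:c[2]],(600,500) if n=="top" else (600,450),interpolation=cv2.INTER_CUBIC))
cv2.imwrite("pics/t1.png",out[0][:,:,::-1]);cv2.imwrite("pics/s1.png",out[1][:,:,::-1])
E
```

```text
[0.52360932 0.14613811 0.30953588] [-1.79897871e+02  6.44300728e-02  7.52443084e+01] [-0.53700746 -0.60708477 -3.14178584] 5.0
```

View pics/s1.png

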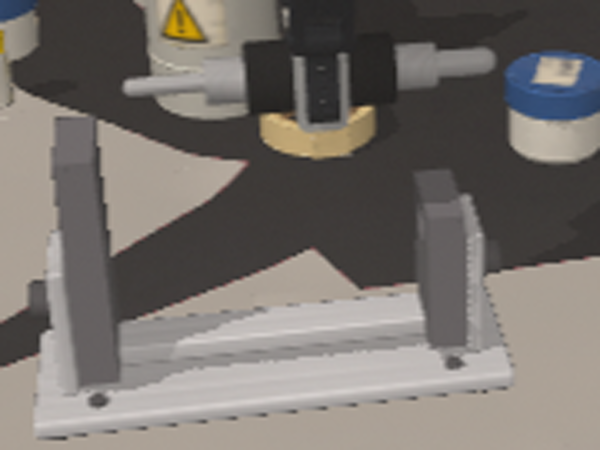

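View pics/t1.png

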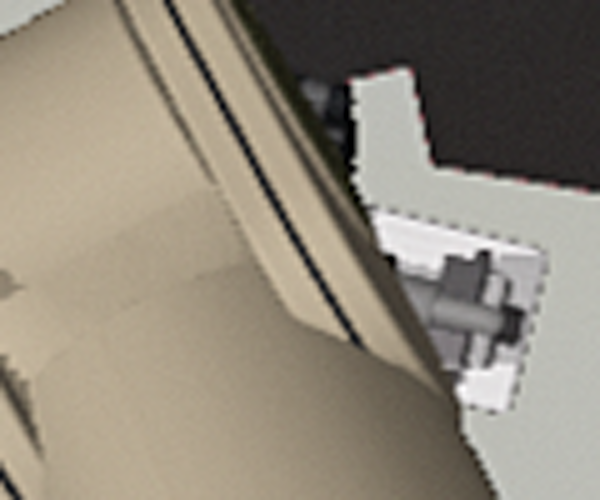

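The scene view shows the roller held level, with the plunger tip at about (202,216) and the nose tip at about (313,208). In the top view the arm hides the plunger end. I'll use the scene depth to get the roller's pose in the hand.

```bash
cat >> h.py <<'E'
from scipy.optimize import least_squares
ROLL=[(-77,-50,6),(-50,-32,10),(-32,32,16),(32,49,10),(50,83,4)]
def fit(n,s,o,a0,plunge=0):
    "fit roller origin, yaw, pitch to depth points near the guess; o in m, a0 deg"
    P=cloud(n,s["d"]);f,cx,cy,R,t=cam(n);c=-R.T@t
    def loc(x,P):
        u=np.array([np.cos(x[3])*np.cos(x[4]),np.sin(x[3])*np.cos(x[4]),np.sin(x[4])])
        D=P-x[:3];y=D@u;return y,np.linalg.norm(D-y[...,None]*u,axis=-1)
    x=np.array([*o,np.radians(a0),0.])
    for it in range(4):
        y,rad=loc(x,P);Q=[];rr=[]
        for a,b,ra in ROLL:
            if ra==16: continue
            k=(s["d"]>0)&(y>a/1e3+.004)&(y<b/1e3-.004)&(abs(rad-ra/1e3)<(.010,.006,.004,.004)[it]); Q.append(P[k]);rr.append(np.full(k.sum(),ra/1e3))
        Q=np.vstack(Q);rr=np.hstack(rr)
        L=least_squares(lambda z:np.hstack([(loc(z,Q)[1]-rr)*1e3,((z-x)[:3]@np.array([np.cos(x[3]),np.sin(x[3]),0]))*1e3]),x,loss="soft_l1")
        x=L.x
    print("fit",n,len(Q),x[:3].round(4),np.degrees(x[3:]).round(2),"rms mm",np.sqrt(np.mean((loc(x,Q)[1]-rr)**2))*1e3)
    # axial position from extents
    y,rad=loc(x,P);k=(s["d"]>0)&(rad<.008)&(abs(y)<.1)&(abs(y)>.06);print("axial extents",y[k].min(),y[k].max())
    return x
E
python3 - <<'E'
from h import *
s=np.load("scene1.npz");o=r.observe();e=o["eef_pos"]
x=fit("scene",s,[e[0],e[1],e[2]-.155],75.2)
for a in(.083,-.077):
    u=np.array([np.cos(x[3])*np.cos(x[4]),np.sin(x[3])*np.cos(x[4]),np.sin(x[4])]);print(w2px("scene",x[:3]+a*u))
b=np.load("scene0.npz");P=cloud("scene",b["d"]);X=P
C=np.array([.5305,.1709]);u=np.array([np.cos(np.radians(75.1)),np.sin(np.radians(75.1))]);w=np.array([u[1],-u[0]])
ly=(P[...,:2]-C)@u;lx=(P[...,:2]-C)@w;Z=P[...,2]
for nm,lo,hi,z0 in(("tall",.066,.095,.125),("short",-.095,-.066,.083)):
    k=(b["d"]>0)&(ly>lo)&(ly<hi)&(abs(lx)<.026)&(Z>.03);kk=k&(Z>z0)
    print(nm,"x",np.percentile(lx[k],[1,99]),"y",np.percentile(ly[k&(Z<z0)],[1,10,50,90,99]),"ztop",np.median(Z[kk]),np.percentile(Z[kk],[80,95]))
E
```

```text
fit scene 399 [0.5231 0.1457 0.153 ] [ 7.519e+01 -1.000e-02] rms mm 0.9665406093513902
axial extents -0.07638602779131494 0.0817888152658226
[200.09852839 216.14576502]
[312.09229658 207.61176314]
tall x [-0.02309018  0.02129306] y [0.06967595 0.06987034 0.07906324 0.0912116  0.09460288] ztop 0.12948923343890573 [0.13010663 0.13068072]
short x [-0.02312976  0.02184286] y [-0.09436137 -0.0921896  -0.07952956 -0.07017982 -0.06994497] ztop 0.08744166698912746 [0.0879743  0.08858743]
```

Emit:
move_arm:
  series:
    - [[0.2,0.4,-0.1,-10,0],[0.2,0,0,-15,0],[0.2,0,0,-12,0],[0.2,0,0,-4,0],[0.2,0,0,0,0],[0.2,1.3,4.8,0,0],[0.2,1.3,4.8,0,0],[0.2,0,0,0,0]]

```text
time_s: 5.9
eef_pos: [0.5271, 0.1575, 0.2703]
ee_rot: [180.0, -0.1, 75.3]
wrist_force: [-0.0, -1.2, -2.1]
gripper_width: 0.0299
gripper_force: 59.5
```

Emit:
move_arm:
  series:
    - [[0.2,0.5,1.9,0,0],[0.2,0.5,1.9,0,0],[0.2,0.5,1.9,0,0],[0.2,0.5,1.9,0,0],[0.2,0.5,1.9,0,0],[0.2,0,0,0,0],[0.2,0,0,0,0]]

```text
time_s: 6.6
eef_pos: [0.5295, 0.1657, 0.2697]
ee_rot: [180.0, 0.0, 75.2]
wrist_force: [-0.6, -3.2, -2.0]
gripper_width: 0.0303
gripper_force: 59.5
```

Emit:
move_arm:
  series:
    - [[0.2,0.5,1.9,0,0],[0.2,0.5,1.9,0,0],[0.2,0.5,1.9,0,0],[0.2,0.5,1.9,0,0],[0.2,0.5,1.9,0,0],[0.2,0.5,1.9,0,0],[0.2,0.5,1.9,0,0],[0.2,0.5,1.9,0,0],[0.2,0,0,0,0],[0.2,0,0,0,0]]

```text
time_s: 7.6
eef_pos: [0.5334, 0.1803, 0.2695]
ee_rot: [-180.0, 0.1, 75.2]
wrist_force: [-2.5, -7.2, -1.2]
gripper_width: 0.0301
gripper_force: 59.5
```

```bash
python3 - <<'E'
from h import *
F=[]
for i in range(3):
    p,d=r.snapshot("scene");o=r.observe();F.append(o["wrist_force"])
np.savez("scene2.npz",p=p,d=d);e=o["eef_pos"]
print(np.mean(F,0),e,o["ee_rot"]); u=np.array([.2571,.9664])
print("axial F",np.mean(F,0)[:2]@u,"TCP lat/ax",(e[:2]-[.5305,.1709])@[.9664,-.2571],(e[:2]-[.5305,.1709])@u)
ROLL[:]=ROLL[:4]
x=fit("scene",dict(p=p,d=d),[e[0],e[1],e[2]-.1565],75.2)
D=x[:2]-[.5305,.1709];print("roller lat",D@[.9664,-.2571])
cv2.imwrite("pics/s2.png",cv2.resize(p[190:325,165:345],(600,450),interpolation=cv2.INTER_CUBIC)[:,:,::-1])
E
```

```text
[-2.7015226  -7.47925692 -0.44028475] [0.53341524 0.18021783 0.26948616] [-1.79978159e+02  1.01756693e-01  7.51662439e+01]
axial F -7.9225153464553495 TCP lat/ax 0.0004216751200576171 0.009754262619600605
fit scene 285 [0.533  0.1803 0.1127] [75.06  0.35] rms mm 1.0156662171912614
axial extents -0.07812436104355379 0.0600449700398374
roller lat -5.443510274030856e-05
```

View pics/s2.png

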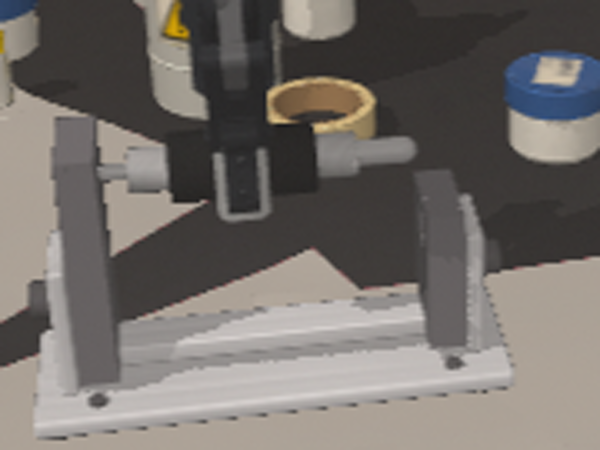

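The plunger is pushed in against the tall face and the roller is level. The nose, at about (410,150) in the crop, is just short of the cheek's inner face. I'll push about 2 mm more and then slide down.

Emit:
move_arm:
  series:
    - [[0.2,0.5,1.9,0,0],[0.2,0,0,0,0],[0.2,0,0,-3,0],[0.2,0,0,-3,0],[0.2,0,0,-3,0],[0.2,0,0,-3,0],[0.2,0,0,-3,0],[0.2,0,0,0,0]]

```text
time_s: 8.55
eef_pos: [0.5343, 0.1819, 0.2547]
ee_rot: [180.0, 0.1, 75.1]
wrist_force: [-0.7, -8.2, 0.7]
gripper_width: 0.0303
gripper_force: 59.8
```

```bash
cat > st.py <<'E'
from h import *
F=[]
for i in range(3):
    p,d=r.snapshot("scene");o=r.observe();F.append(o["wrist_force"])
np.savez("last.npz",p=p,d=d);e=o["eef_pos"];F=np.mean(F,0);c=np.array([.5305,.1709])
print("t",o["time_s"],"ax/lat/z F",F[:2]@[.2571,.9664],F[:2]@[.9664,-.2571],F[2],"TCP ax/lat/z",(e[:2]-c)@[.2571,.9664],(e[:2]-c)@[.9664,-.2571],e[2],"T",o["ft_torque"].round(2))
ROLL[:]=ROLL[:4]
x=fit("scene",dict(p=p,d=d),[e[0],e[1],e[2]-.1565],75.2)
print("roller ax/lat",(x[:2]-c)@[.2571,.9664],(x[:2]-c)@[.9664,-.2571])
E
python3 st.py
```

```text
t 8.7 ax/lat/z F -8.229935138568688 1.3120483867739925 -0.675455185669071 TCP ax/lat/z 0.011481051300912249 0.000827502759569331 0.2546410176493054 T [-1.59  0.12 -0.1 ]
fit scene 279 [0.5342 0.1818 0.0978] [74.94  0.16] rms mm 0.9884949495736345
axial extents -0.07804406123278684 -0.06025234127689507
roller ax/lat 0.01148093692507993 0.0007340625742148072
```

Emit:
move_arm:
  series:
    - [[0.2,-0.5,0.1,-2,0],[0.2,0,0,-2,0],[0.2,0,0,-2,0],[0.2,0,0,-2,0],[0.2,0,0,-2,0],[0.2,0,0,-2,0],[0.2,0,0,-2,0],[0.2,0,0,0,0]]

```text
time_s: 9.5
eef_pos: [0.5338, 0.1821, 0.2408]
ee_rot: [180.0, 0.1, 75.1]
wrist_force: [-1.3, -8.0, -0.5]
gripper_width: 0.0302
gripper_force: 59.8
```

Emit:
move_arm:
  series:
    - [[0.2,0,0,-1.5,0],[0.2,0,0,-1.5,0],[0.2,0,0,-1.5,0],[0.2,0,0,-1.5,0]]

```text
time_s: 9.9
eef_pos: [0.5339, 0.1822, 0.2349]
ee_rot: [179.9, 0.1, 75.1]
wrist_force: [0.0, -7.5, -1.3]
gripper_width: 0.0302
gripper_force: 59.6
```

```bash
python3 st.py
```

```text
t 10.05 ax/lat/z F -6.5556273942306 3.6061090123223085 -6.679877533535596 TCP ax/lat/z 0.011335120319486818 0.00028824738377368405 0.2341246111184675 T [-1.74 -0.39 -0.26]
fit scene 270 [0.5333 0.1819 0.0772] [74.95 -1.34] rms mm 1.0505073114307237
axial extents -0.09609993331393411 0.08351086155555809
roller ax/lat 0.011334521436039425 -9.63536994007371e-05
```

The lateral and vertical forces say the plunger has met the cup rim, which is pushing it down and towards +lateral. I'll follow those forces.

Emit:
move_arm:
  series:
    - [[0.2,0.5,-0.1,-0.8,0],[0.2,0.5,-0.1,-0.8,0],[0.2,0,0,0,0]]

```text
time_s: 10.35
eef_pos: [0.5344, 0.1822, 0.2326]
ee_rot: [-180.0, 0.1, 75.2]
wrist_force: [-0.5, -5.2, -5.4]
gripper_width: 0.0306
gripper_force: 60.0
```

```bash
python3 st.py
```

```text
t 10.5 ax/lat/z F -5.954148752765205 0.9753434114787745 -4.0991054849936255 TCP ax/lat/z 0.011907770056008427 0.0008309384997573926 0.2326595118999677 T [-1.33  0.18 -0.03]
fit scene 274 [0.534  0.1823 0.0756] [75.08 -0.45] rms mm 1.042496873874537
axial extents -0.08319113482732307 0.0831155863692488
roller ax/lat 0.011907106331990203 0.00043995243167250944
```

Emit:
move_arm:
  series:
    - [[0.2,0.3,-0.1,-0.7,0],[0.2,-0.4,-1.5,0,0],[0.2,-0.4,-1.5,0,0],[0.2,-0.4,-1.5,0,0],[0.2,0,0,0,0],[0.2,0,0,0,0]]

```text
time_s: 11.1
eef_pos: [0.5334, 0.1781, 0.2324]
ee_rot: [-180.0, 0.0, 75.2]
wrist_force: [-2.0, -4.3, -3.0]
gripper_width: 0.0301
gripper_force: 60.1
```

```bash
python3 st.py
```

```text
t 11.25 ax/lat/z F -4.227859986271111 -0.41507556026609177 -2.941263533897047 TCP ax/lat/z 0.007853500113034203 0.0009707747127732729 0.23235658321293576 T [-1.    0.41  0.07]
fit scene 271 [0.5331 0.1783 0.0754] [75.08 -0.37] rms mm 0.9900115915943005
axial extents -0.09993096551947528 0.08716636286378132
roller ax/lat 0.007852850528869462 0.0005999344719211395
```

Emit:
move_arm:
  series:
    - [[0.2,0,0,-0.5,0],[0.2,-0.3,-1,0,0],[0.2,-0.3,-1,0,0],[0.2,-0.2,-1,0,0],[0.2,0,0,0,0],[0.2,0,0,0,0]]

```text
time_s: 11.85
eef_pos: [0.5327, 0.1752, 0.232]
ee_rot: [180.0, -0.0, 75.2]
wrist_force: [-2.2, -3.6, -2.9]
gripper_width: 0.0302
gripper_force: 60.1
```

```bash
python3 st.py
```

```text
t 12.0 ax/lat/z F -3.7267900768739333 -1.5033890024128813 -2.431036138010635 TCP ax/lat/z 0.0047641399243493 0.0010244467265046384 0.2319368577710025 T [-0.7   0.46  0.14]
fit scene 274 [0.5324 0.1753 0.075 ] [75.25 -0.17] rms mm 1.0448015351017261
axial extents -0.09980901722823043 0.09030927100503654
roller ax/lat 0.004763605092779729 0.0007087884419649637
```

Emit:
move_arm:
  series:
    - [[0.2,-0.4,0.1,0,0],[0.2,-0.3,-1,0,0],[0.2,-0.3,-1,0,0],[0.2,-0.2,-0.9,0,0],[0.2,0,0,0,0],[0.2,0,0,0,0]]

```text
time_s: 12.6
eef_pos: [0.5317, 0.1723, 0.232]
ee_rot: [180.0, -0.0, 75.2]
wrist_force: [1.5, -3.4, -3.8]
gripper_width: 0.0303
gripper_force: 60.1
```

```bash
python3 st.py; python3 - <<'E'
import numpy as np,cv2
p=np.load("last.npz")["p"]
cv2.imwrite("pics/s3.png",cv2.resize(p[210:320,170:330],(800,550),interpolation=cv2.INTER_CUBIC)[:,:,::-1])
E
```

```text
t 12.75 ax/lat/z F -3.015571611275585 2.592085665830877 -3.8327763201140628 TCP ax/lat/z 0.0016421787105172253 0.000797857003970372 0.23198682654675784 T [-0.64 -0.27 -0.08]
fit scene 273 [0.5314 0.1723 0.075 ] [75.05 -0.18] rms mm 1.1419598287121373
axial extents -0.09759546973508088 0.09320739435269272
roller ax/lat 0.0016417286341066236 0.0005338675051396246
```

View pics/s3.png

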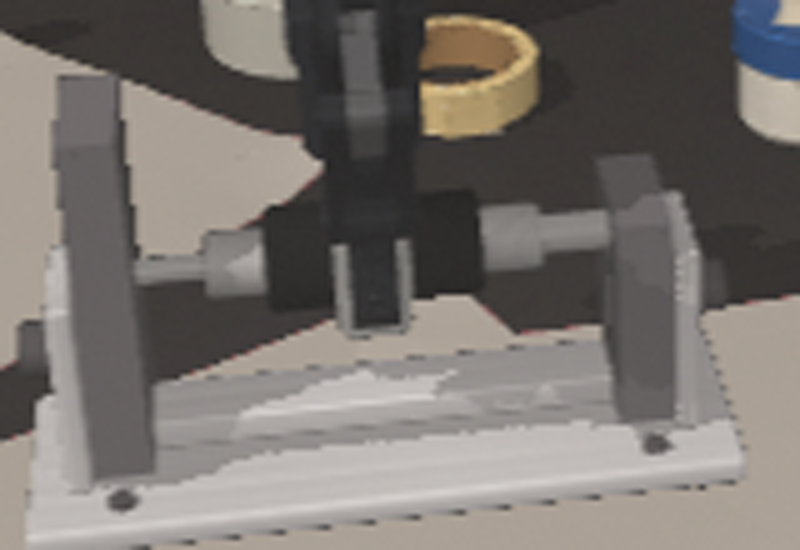

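Emit:
move_arm:
  series:
    - [[0.2,0.2,0,0,0],[0.2,-0.2,-0.6,0,0],[0.2,-0.1,-0.6,0,0],[0.2,0,0,0,0],[0.2,0,0,0,0]]

```text
time_s: 13.25
eef_pos: [0.5315, 0.1714, 0.232]
ee_rot: [180.0, -0.0, 75.2]
wrist_force: [1.8, -1.6, -4.9]
gripper_width: 0.0301
gripper_force: 60.0
```

```bash
python3 st.py
```

```text
t 13.4 ax/lat/z F -0.8250636257078909 2.112670558979848 -4.1679885977436015 TCP ax/lat/z 0.0006650115280475705 0.0008192420111459287 0.23197368895861983 T [-0.25 -0.35 -0.08]
fit scene 263 [0.531  0.1714 0.0751] [7.502e+01 2.000e-02] rms mm 1.0902801100147017
axial extents -0.09644854379812134 0.0944067878679393
roller ax/lat 0.0006642040140478079 0.00037555600359408714
```

Emit:
move_arm:
  series:
    - [[0.2,0.1,-0.4,-0.3,0],[0.2,0,0,0,0],[0.2,0,0,0,0]]

```text
time_s: 13.7
eef_pos: [0.5315, 0.1712, 0.2319]
ee_rot: [180.0, -0.0, 75.2]
wrist_force: [-0.6, 0.9, -0.2]
gripper_width: 0.0298
gripper_force: 60.1
```

```bash
python3 st.py
```

```text
t 13.85 ax/lat/z F 0.6571805136963753 -1.3542863676390886 0.19563535443863103 TCP ax/lat/z 0.0005163649600412997 0.0008565202321679291 0.23183970010656701 T [ 0.21  0.18 -0.04]
fit scene 267 [0.5313 0.1712 0.075 ] [75.27 -0.14] rms mm 1.1154573164140222
axial extents -0.09613850954160437 0.09462880851016327
roller ax/lat 0.0005161649272076038 0.0007322783942960733
```

The nose has bottomed: the axial force reversed stiffly and the cups now carry the weight. Time to let go and rise.

Emit:
move_arm:
  series:
    - [[0.5,0,0,0,0],[0.65,0,0,0,0],[0.65,0,0,0,0],[0.65,0,0,0,0],[0.65,0,0,8,0],[0.65,0,0,20,0],[0.65,0,0,30,0],[0.65,0,0,40,0],[0.65,0,0,40,0],[0.65,0,0,10,0],[0.65,0,0,0,0],[0.65,0,0,0,0]]

```text
time_s: 15.05
eef_pos: [0.5313, 0.1706, 0.3787]
ee_rot: [-180.0, 0.0, 75.2]
wrist_force: [-0.8, 1.0, -0.7]
gripper_width: 0.0553
gripper_force: 0.0
```

```bash
python3 - <<'E'
from h import *
p,d=r.snapshot("scene");ROLL[:]=ROLL[:4];c=np.array([.5305,.1709])
x=fit("scene",dict(p=p,d=d),[.531,.171,.075],75.1)
print("roller ax/lat",(x[:2]-c)@[.2571,.9664],(x[:2]-c)@[.9664,-.2571])
# sleeve axial extent from dark points
P=cloud("scene",d);u=np.array([np.cos(x[3]),np.sin(x[3]),0]);D=P-x[:3];y=D@u;rad=np.linalg.norm(D-y[...,None]*u,axis=-1)
k=(d>0)&(abs(rad-.016)<.002)&(abs(y)<.045);print("sleeve",np.percentile(y[k],[1,99]))
cv2.imwrite("pics/s4.png",cv2.resize(p[210:320,170:330],(800,550),interpolation=cv2.INTER_CUBIC)[:,:,::-1])
E
```

```text
fit scene 265 [0.5311 0.171  0.0748] [75.39 -0.42] rms mm 1.1366114567789256
axial extents -0.09598715619380715 0.09478566011654276
roller ax/lat 0.00022525959606862152 0.0005137656985947168
sleeve [-0.0314388   0.03033802]
```

View pics/s4.png

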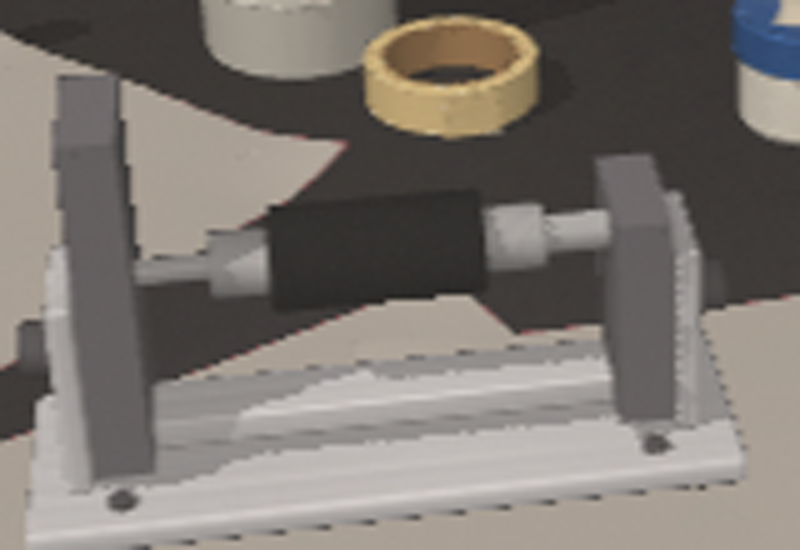

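The released roller sits level between the cheeks (sleeve at about (375,250) in the crop), with its centre within 0.5 mm of the cradle's middle, so both ends are fully seated. I'll hand it in.

```bash
python3 -c "
from bench import r
print(r.sign_off())"
```

```text
the job is handed in; nothing more can be done
None
```

The roller is fitted in the cradle, with the plunger in the small cup and the nose in the large one, and released; wrist force readings stayed below about 10 N, and I handed the job in at about 15 s.

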